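# Edge a test carrier off its riser and load the reader

### The arm

A 6-joint arm with a two-finger parallel gripper is mounted at the origin on the work surface. World frame = base frame: x ahead of the robot, y to its left, z up, the work surface at z = 0. Lengths are in m, angles in rad, forces in N, time in s.
With the tool pointing down it reaches from about 0.375 to 0.9 m from the base axis. Payload 3.1 kg.
Tool frame: the origin (TCP) lies at the very end of the fingers, on their centre line; the grasp point (between the pads) lies 19 mm behind it; z points along the fingers, y is the line along which they close (so a half turn about z gives the same grasp; the last joint's range is limited). The gripper opens to 87 mm and grips with 3 to 60 N. Pads are 19 mm wide; open, the fingers measure 117 mm over their backs; the gripper's body (75 mm by 190 mm) begins 51 mm behind the grasp point.
Start: joints at [1.153, 0.527, 1.433, -0, 1.181, -0.178], TCP at [0.148, 0.607, 0.223] pointing down, gripper open.
Joint ranges: [-3.08, 3.08], [-0.75, 2.2], [0.22, 2.44], [-1.43, 4.57], [0, 2.65], [-2.85, 2.85]. Speed limits (rad/s): [2.79, 2.79, 3.14, 3.14, 3.14, 3.14].

### API

Orientations are given as a unit quaternion [w, x, y, z].
In Python, from rig import r gives the robot as it stands. The module is installed in compiled form; this text tells all that it offers.
- The arm moves only by the shell command python3 -m handwheel 'ROWS' [OPENING]. ROWS is JSON, a list of rows, each a list of 4 numbers: the shift along the tool's x, y, z in mm, then the turn about the tool's z in rad. A call has exactly 10 rows; each row shifts and turns the commanded pose from where the row before left it, along the tool's axes as they then stand; what a row does not reach is not made up. A row lasts 1/10 s, in which the tool goes at most 50 mm and 8.59 degrees, less where a joint would pass 70% of its speed; a pose out of reach is approached as far as the arm can. A call with a gripper value outside its range is refused whole. OPENING is the gripper command: -1 is shut, 1 is fully open, values between are in proportion, set as the call begins (- or left out, the last holds). The fingers move at their own pace and stop on an object; the grip force is fixed at half the most. Time passes only in rows, so rows that do not move let the fingers close, or fill a call up. It gives the time, the measured TCP pose, the force, the opening and the grip force at its end, in the units of the state.
- r.state(): the state, without advancing time (a new reading comes with each control period).
- r.camera(name): name is "side" or "top" or "wrist"; returns the picture (400x640x3 uint8, blue, green, red); there is no depth.
- r.camera_info(name): a dict with "camera_matrix" (3x3 intrinsics, pixels), "R" (3x3) and "t" (3): a world point X has camera coordinates R X + t; the wrist camera has in their place "T_tool_cam" (4x4, takes a point from camera to tool coordinates, whose origin is the TCP and whose axes are the flange's). Camera axes: x right, y down, z forward; pixel columns grow to the right and rows downward; lengths in m; the calibration is good to about 2 mm. A picture is of the moment at which its call begins: read the wrist's pose just before it. camera_info takes no time and is no camera call.
- r.job_done(): hands the job in; it is judged then, once.
Trained networks look in the newest picture that a camera, given by its name, has taken for a name from the list of things; names that differ only in an ending like _2 or _b are one class to them, and where a whole thing is asked for, a point or a joint stands for the part that bears it (a point fixed in the world has none). Each returns a list of dicts, best first, with "p" (0 to 1); they miss things now and then, are a little off and sometimes report something else, mostly with a low value. They report only what shows in the picture. A call takes as long as a camera call.
- r.recognise(camera, label): "at" ([column, row] in pixels, amid what is visible of it).
- r.tip_of(camera, label): "at" ([column, row] in pixels: a listed point, or the origin of a listed thing).
The state is a dict: "time": time; "joint_positions": joint angles; "dq": joint speeds; "joint_torque": joint torques, N m; "ee_pos": TCP position; "ee_rot": TCP orientation; "contact_force": force on the tool from outside, world axes, zero at the start; "wrist_torque": the same for the moment, N m; "opening": finger opening in m; "grip_force": force on a finger pad.
Only numpy, scipy, OpenCV 4.12 (cv2) and the standard library are available. Lean on these libraries where they do the work, as an engineer would, in place of code of your own. Each camera call takes 0.05 s, during which the arm holds its last target. There are 200 camera calls.

### The job

First take the little dropper bottle off the flat test carrier and stand it upright in the shallow metal tray. Then edge the carrier along its gutter until it overhangs the riser's front edge (the end facing the robot) enough to be pinched by its long sides, pick it up there and, without dropping it, lay it flat, square and centred on the reader's narrow bed, and let go. Leave the gel bottle, lancet box and glove box where they stand.

Things in the scene. Friction and masses are not known exactly. Their poses are not given: they have to be found in the camera images.
- riser: Fixed white bench riser on grey panels, 210 long (x) x 110 wide (y). Origin: centre of underside, on the table. A gutter 74 wide runs along its x, open at both ends, floor 60 above the table, between flat rims 18 wide with tops at 68. Its front end is its -x end (toward the robot, turned up to 20 degrees). Its place and the reader's may be swapped left and right.
- riser_edge (a point): Middle of the gutter floor's front edge (riser x = -105, z = 60 mm). Axes as the riser's: -x points out over the edge.
- carrier: Loose flat grey plastic plate 130 (x) x 64 (y) x 6 thick, 50 to 100 g, four white test cassettes flush in its top. Origin: centre of underside. Lies along the gutter, 15 to 45 mm back from the front edge; 3 to 7 mm free beside each long side, 35 mm or more of clear gutter behind its rear end. Slides easily when pushed there; tips off beyond 65 mm overhang. Both ends alike.
- dropper: Loose small white dropper bottle with a blue nozzle cap, 30 mm diameter straight body up to 48 high, 72 high in all, about 30 g. Origin: centre of its foot. It starts upright on top of the carrier, up to 35 mm from the carrier's middle.
- reader: Fixed reader. Origin: on the table under the bed's centre. Grey slab 20 high (x -85 to 125, y -60 to 60); on it a black bed 130 long (x -65 to 65), 44 wide, top at 55; a white tower 95 high across its far end (x 73 to 123, y -60 to 60). The bed's free end is -x (toward the robot, turned up to 20 degrees); beside the bed there is room for fingers.
- reader_bed (a point): Centre of the bed's top, axes as the reader's. The carrier's underside centre belongs here, its length along x; its ends then match the bed's ends, 8 mm short of the tower.
- tray: Fixed shallow square aluminium tray 100 x 100, 15 high, walls 4 mm thick. Origin: centre of its underside.
- tray_in (a point): Centre of the tray's inner floor, about 4 mm above the table.
- gel: Bystander: tall gel bottle, 64 mm diameter, 165 high, upright between the riser and the reader. Origin: centre of its foot.
- lancets: Bystander: small lancet box 70 x 50 x 55 high, to the outer left or right. Origin: centre of its underside.
- gloves: Bystander: glove box 120 x 85 x 60 high, on the other outer side. Origin: centre of its underside.

How it is judged:
By the outcome, as a careful person would: the job done as asked, in the order asked, and still so for the second after the job is handed in, with the robot touching nothing.
It also fails if it takes over 72 s, if anything falls off the work surface, if the arm or the gripper's body presses on something with over 40 N, if the wrist force passes 120 N, or if a joint passes its speed limit or range.

## Working session

There is one attempt and no reset: what is moved stays moved. The work goes in short steps, Python scripts to look and compute and a shell command to move; the robot and the scene stay as the last step left them, time stands still between calls to the robot, and variables do not carry over. Pictures are saved under pics/ and viewed, at most 10 in all, crops included, and the job is handed in when it is done.

```bash
mkdir -p pics
cat > h.py <<'E'
import numpy as np, cv2
from rig import r
from scipy.spatial.transform import Rotation as Ro
def cam(name):
    i=r.camera_info(name); K=np.array(i["camera_matrix"])
    if "R" in i: return K,np.array(i["R"]),np.array(i["t"])
    s=r.state(); T=np.eye(4); q=s["ee_rot"]; T[:3,:3]=Ro.from_quat([q[1],q[2],q[3],q[0]]).as_matrix(); T[:3,3]=s["ee_pos"]
    M=np.linalg.inv(T@np.array(i["T_tool_cam"])); return K,M[:3,:3],M[:3,3]
def ray(c,px,z):
    K,R,t=c; o=-R.T@t; d=R.T@np.linalg.solve(K,[px[0],px[1],1]); return o+d*(z-o[2])/d[2]
def proj(c,X):
    K,R,t=c; p=K@(R@np.array(X)+t); return p[:2]/p[2]
E
python3 - <<'E'
from h import *
Z=dict(riser=0,riser_edge=.06,carrier=.06,dropper=.066,reader=0,reader_bed=.055,tray=0,tray_in=.004,gel=0)
for n in ("top","side"):
    c=cam(n); im=r.camera(n); cv2.imwrite(f"pics/{n}0.png",im)
    print(n,"campos",-c[1].T@c[2])
    for l,z in Z.items():
        d=r.tip_of(n,l)
        print(l,[(np.round(e["at"],1).tolist(),round(e["p"],2),np.round(ray(c,e["at"],z),4)[:2].tolist()) for e in d[:2]])
s=r.state();print(s["time"],s["ee_pos"],s["ee_rot"],s["opening"]); print(r.camera_info("wrist"))
E
```

```text
top campos [0.47428309 0.01862175 1.33336259]
riser [([264.6, 191.9], 0.75, [0.5768, 0.2114])]
riser_edge [([268.9, 220.7], 0.8, [0.4744, 0.1886])]
carrier [([265.9, 196.7], 0.75, [0.5558, 0.1984])]
dropper [([266.7, 194.1], 0.48, [0.5642, 0.1948]), ([329.9, 227.2], 0.38, [0.45, -0.0171])]
reader [([385.0, 197.9], 0.87, [0.55, -0.2163])]
reader_bed [([388.5, 195.6], 0.82, [0.5546, -0.2187])]
tray [([332.4, 227.2], 0.8, [0.4486, -0.0278]), ([261.8, 197.8], 0.49, [0.5559, 0.2214])]
tray_in [([331.1, 229.4], 0.64, [0.441, -0.023]), ([206.4, 214.8], 0.55, [0.498, 0.4165])]
gel [([321.0, 159.4], 0.62, [0.6908, 0.0094]), ([268.8, 222.1], 0.22, [0.4695, 0.1969])]
side campos [0.37971872 1.08608409 0.98016909]
riser [([309.7, 269.6], 0.62, [0.5709, 0.2085])]
riser_edge [([345.7, 253.1], 0.59, [0.4741, 0.1859])]
carrier [([312.8, 257.2], 0.68, [0.5597, 0.2166]), ([379.0, 146.9], 0.51, [0.4281, -0.3649])]
dropper [([317.7, 250.4], 0.65, [0.5502, 0.1948])]
reader [([339.8, 183.4], 0.58, [0.546, -0.2026])]
reader_bed [([339.2, 167.0], 0.71, [0.5523, -0.2221]), ([317.4, 250.3], 0.39, [0.5531, 0.1839])]
tray [([318.0, 249.7], 0.73, [0.5621, 0.1275]), ([362.2, 223.9], 0.63, [0.4468, -0.0074])]
tray_in [([367.7, 220.4], 0.77, [0.4313, -0.0222])]
gel [([285.9, 221.9], 0.71, [0.6833, 0.0247])]
1.0 [0.14778002 0.60723571 0.22254453] [ 1.09791889e-05  1.19096703e-01  9.92882659e-01 -1.09491909e-05] 0.08705383899131916
{'camera_matrix': array([[321.04625237,   0.        , 320.65917699],
       [  0.        , 321.04625237, 196.37260322],
       [  0.        ,   0.        ,   1.        ]]), 'T_tool_cam': array([[ 1.10947830e-03, -9.59231037e-01, -2.82620925e-01,
         7.80383582e-02],
       [ 9.99999369e-01,  1.01463509e-03,  4.81946352e-04,
         4.48117576e-04],
       [-1.75540790e-04, -2.82621281e-01,  9.59231557e-01,
        -1.62407937e-01],
       [ 0.00000000e+00,  0.00000000e+00,  0.00000000e+00,
         1.00000000e+00]])}
```

Run:
```python
import cv2
im=cv2.imread("pics/top0.png")[120:290,180:440]
cv2.imwrite("pics/top0c.png",cv2.resize(im,None,fx=3,fy=3,interpolation=2))
```

```text
(no output)
```

View pics/top0c.png

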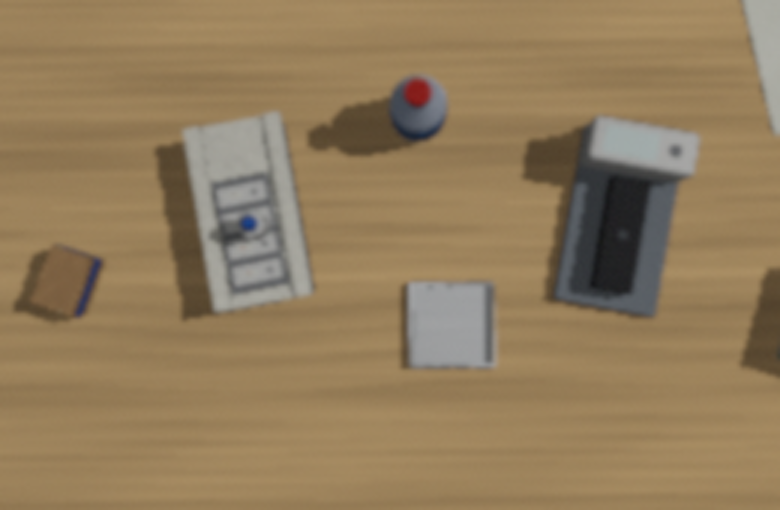

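The top view shows the riser on the left with the carrier and dropper (cap near 263,195), the tray near (330,228) and the reader on the right near (388,195). The gel bottle is near (319,155).

```bash
python3 -m handwheel '[[-40,-27,0,0],[-40,-27,0,0],[-40,-27,0,0],[-40,-27,0,0],[-40,-27,0,0],[-40,-27,0,0],[-40,-27,0,0],[-40,-27,0,0],[-40,-27,0,0],[-40,-27,0,0]]' 1; python3 -m handwheel '[[-20,-20,0,-0.15],[-10,-10,0,-0.15],[0,0,0,-0.15],[0,0,0,0],[0,0,0,0],[0,0,0,0],[0,0,0,0],[0,0,0,0],[0,0,0,0],[0,0,0,0]]'
```

```text
time: 2.0
ee_pos: [0.4738, 0.2487, 0.2228]
ee_rot: [0.0, 0.119, 0.993, 0.0]
contact_force: [1.0, -0.2, -0.9]
opening: 0.0873
grip_force: 0.0
time: 3.0
ee_pos: [0.4963, 0.2154, 0.2226]
ee_rot: [0.0, -0.105, 0.994, -0.0]
contact_force: [-0.5, 0.2, 0.4]
opening: 0.0867
grip_force: 0.0
```

Run:
```python
from h import *
c=cam("wrist"); im=r.camera("wrist"); cv2.imwrite("pics/w1.png",im)
for l,z in dict(riser_edge=.06,carrier=.06,dropper=.066,riser=0,).items():
    for d in r.tip_of("wrist",l)[:2]: print(l,d["at"],round(d["p"],2),ray(c,d["at"],z))
d=r.recognise("wrist","dropper");print(d[:2])
```

```text
carrier [305.3, 231.3] 0.87 [0.55607804 0.2119246  0.06      ]
dropper [296.9, 235.9] 0.55 [0.560691   0.20392439 0.066     ]
[{'at': [295.3, 245.8], 'p': 0.76}, {'at': [270.7, 228.9], 'p': 0.17}]
```

View pics/w1.png

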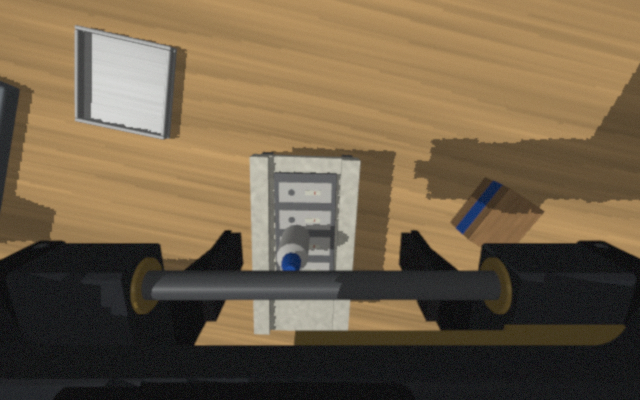

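Wrist view: the riser spans columns 250–359 and rows 155–333. The carrier's front end is near row 173, and the dropper's foot is near (296,238) with its cap near (291,262).

Run:
```python
from h import *
c=cam("wrist")
P={k:ray(c,p,z) for k,p,z in [("fl",(250,155.5),.068),("fr",(359.5,157),.068),("rr",(348,331),.068),("rl",(255,333),.068),("cfl",(275.5,173),.066),("cfr",(338,174),.066),("foot",(296.9,236),.066),("cap",(290.5,264),.138)]}
for k,v in P.items(): print(k,v.round(4))
f=(P["fl"]+P["fr"])/2;b=(P["rl"]+P["rr"])/2
print("len",np.linalg.norm(f-b),"yaw",np.degrees(np.arctan2(*(b-f)[1::-1])),"cen",(f+b)/2, "w",np.linalg.norm(P["fl"]-P["fr"]))
cf=(P["cfl"]+P["cfr"])/2; print("set back",np.linalg.norm(cf-f))
for e in ("fl","rl"),("fr","rr"): 
  d=P[e[1]]-P[e[0]]; print(np.degrees(np.arctan2(d[1],d[0])))
s=r.state(); q=s["ee_rot"]; R=Ro.from_quat([q[1],q[2],q[3],q[0]]).as_matrix()
print("toolyaw y",np.degrees(np.arctan2(R[1,1],R[0,1])))
for k in("foot","cap"): print(k,(R.T@(P[k]-s["ee_pos"])*1000).round(1))
```

```text
fl [0.4849 0.1418 0.068 ]
fr [0.4635 0.2484 0.068 ]
rr [0.6659 0.2854 0.068 ]
rl [0.6916 0.179  0.068 ]
cfl [0.4976 0.1694 0.066 ]
cfr [0.4852 0.2316 0.066 ]
foot [0.5608 0.2038 0.066 ]
cap [0.5557 0.2024 0.138 ]
len 0.20786167704504857 yaw 10.277775332375132 cen [0.57647618 0.21365958 0.068     ] w 0.1086860983698444
set back 0.018109800571949875
10.201226236368694
10.35592670594248
toolyaw y 102.09569762241853
foot [-60.6 -24.7 156.5]
cap [-55.3 -25.   84.5]
```

```bash
python3 -m handwheel '[[-29,-12,0,0.02],[-29,-13,0,0],[0,0,40,0],[0,0,40,0],[0,0,35,0],[0,0,20,0],[0,0,9,0],[0,0,0,0],[0,0,0,0],[0,0,0,0]]' && python3 -m handwheel '[[0,0,0,0],[0,0,0,0],[0,0,0,0],[0,0,0,0],[0,0,0,0],[0,0,0,0],[0,0,0,0],[0,0,0,0],[0,0,0,0],[0,0,0,0]]' -1
```

```text
time: 4.3
ee_pos: [0.5594, 0.2026, 0.0801]
ee_rot: [0.002, -0.095, 0.995, 0.0]
contact_force: [-0.4, -0.7, 0.4]
opening: 0.087
grip_force: 0.0
time: 5.3
ee_pos: [0.5581, 0.2024, 0.0785]
ee_rot: [-0.0, -0.095, 0.995, -0.0]
contact_force: [0.1, 0.6, -0.4]
opening: 0.0291
grip_force: 30.0
```

```bash
python3 -m handwheel '[[0,0,-20,0],[0,0,-40,0],[0,0,-40,0],[0,0,0,0],[0,0,0,0],[0,0,0,0],[0,0,0,0],[0,0,0,0],[0,0,0,0],[0,0,0,0]]'
python3 - <<'E'
from h import *
q=[0,-0.105,0.994,0]; i=r.camera_info("wrist"); T=np.eye(4); T[:3,:3]=Ro.from_quat([q[1],q[2],q[3],q[0]]).as_matrix(); T[:3,3]=[.4963,.2154,.2226]
M=np.linalg.inv(T@np.array(i["T_tool_cam"])); c=(np.array(i["camera_matrix"]),M[:3,:3],M[:3,3])
P=np.array([ray(c,p,.015) for p in [(76,28),(175,47),(165,138),(75,121)]]); print(P.round(4),P.mean(0))
c2=cam("top"); m=P.mean(0); print(proj(c2,m), ray(c2,(330,228.3),.01))
s=r.state(); q=s["ee_rot"]; R=Ro.from_quat([q[1],q[2],q[3],q[0]]).as_matrix()
m=np.array([*m[:2],.018]); print(s["opening"],s["ee_pos"],(R.T@(m-s["ee_pos"])*1000).round(1), (R.T@(ray(c2,(330,228.3),.01)-s["ee_pos"])*1000).round(1))
E
```

```text
time: 6.3
ee_pos: [0.558, 0.2023, 0.178]
ee_rot: [-0.001, -0.095, 0.995, -0.0]
contact_force: [-0.4, -0.1, -0.3]
opening: 0.0295
grip_force: 30.0
[[ 0.4016 -0.0646  0.015 ]
 [ 0.3981  0.0377  0.015 ]
 [ 0.4961  0.0346  0.015 ]
 [ 0.4983 -0.0657  0.015 ]] [ 0.44853111 -0.01453176  0.015     ]
[328.75844935 227.34684944] [ 0.44504413 -0.01896634  0.01      ]
0.02946586163081135 [0.55796454 0.20233606 0.17798019] [ 148.5 -192.1  160.1] [ 152.7 -195.8  168.1]
```

```bash
python3 -m handwheel '[[15,-20,0,0],[25,-32,0,0],[30,-38,0,0],[30,-38,0,0],[25,-33,0,0],[15,-20,0,0],[10,-13,30,0],[0,0,40,0],[0,0,40,0],[0,0,25,0]]' && python3 -m handwheel '[[0,0,12,0],[0,0,5,0],[0,0,2,0],[0,0,2,0],[0,0,1,0],[0,0,1,0],[0,0,0,0],[0,0,0,0],[0,0,0,0],[0,0,0,0]]'; python3 -c "
from h import *
c=cam('top');cv2.imwrite('pics/t2.png',r.camera('top'));print(r.tip_of('top','dropper'))"
```

```text
time: 7.3
ee_pos: [0.4472, -0.0168, 0.0416]
ee_rot: [-0.001, -0.095, 0.995, 0.0]
contact_force: [-0.5, -0.2, -0.2]
opening: 0.0289
grip_force: 30.0
time: 8.3
ee_pos: [0.4478, -0.0166, 0.0206]
ee_rot: [0.0, -0.095, 0.995, -0.0]
contact_force: [0.0, 0.0, -0.1]
opening: 0.0294
grip_force: 30.0
[]
```

```bash
python3 -m handwheel '[[0,0,0.7,0],[0,0,0.7,0],[0,0,0.7,0],[0,0,0.7,0],[0,0,0,0],[0,0,0,0],[0,0,0,0],[0,0,0,0],[0,0,0,0],[0,0,0,0]]'
```

```text
time: 9.4
ee_pos: [0.4478, -0.0166, 0.0178]
ee_rot: [0.0, -0.095, 0.995, -0.0]
contact_force: [-0.2, 0.5, -0.5]
opening: 0.0291
grip_force: 30.0
```

```bash
python3 -m handwheel '[[0,0,0.5,0],[0,0,0.5,0],[0,0,0.5,0],[0,0,0,0],[0,0,0,0],[0,0,0,0],[0,0,0,0],[0,0,0,0],[0,0,0,0],[0,0,0,0]]'
```

```text
time: 10.4
ee_pos: [0.4478, -0.0166, 0.0164]
ee_rot: [0.0, -0.095, 0.995, -0.0]
contact_force: [0.7, -0.1, 5.9]
opening: 0.0292
grip_force: 30.0
```

```bash
python3 -m handwheel '[[0,0,0,0],[0,0,0,0],[0,0,0,0],[0,0,0,0],[0,0,0,0],[0,0,0,0],[0,0,0,0],[0,0,0,0],[0,0,-10,0],[0,0,-20,0]]' 0.15 && python3 -m handwheel '[[0,0,-45,0],[0,0,-45,0],[0,0,-45,0],[-40,20,0,0],[-45,20,0,0],[-45,20,0,0],[-40,20,0,0],[0,0,0,0],[0,0,0,0],[0,0,0,0]]' -1
python3 - <<'E'
from h import *
im=r.camera("top")[120:290,180:440]
cv2.imwrite("pics/t3.png",cv2.resize(im,None,fx=3,fy=3,interpolation=2))
s=r.state();print(s["time"],s["ee_pos"],s["opening"])
E
```

```text
time: 11.4
ee_pos: [0.4469, -0.0164, 0.0461]
ee_rot: [-0.001, -0.095, 0.995, 0.001]
contact_force: [-0.2, -0.3, 0.9]
opening: 0.0504
grip_force: 0.0
time: 12.4
ee_pos: [0.5977, 0.0938, 0.1811]
ee_rot: [-0.001, -0.095, 0.995, -0.0]
contact_force: [-0.2, 0.2, 0.0]
opening: 0.0006
grip_force: 0.0
12.45 [0.59776369 0.09357892 0.18123916] 0.0007747702710066337
```

View pics/t3.png

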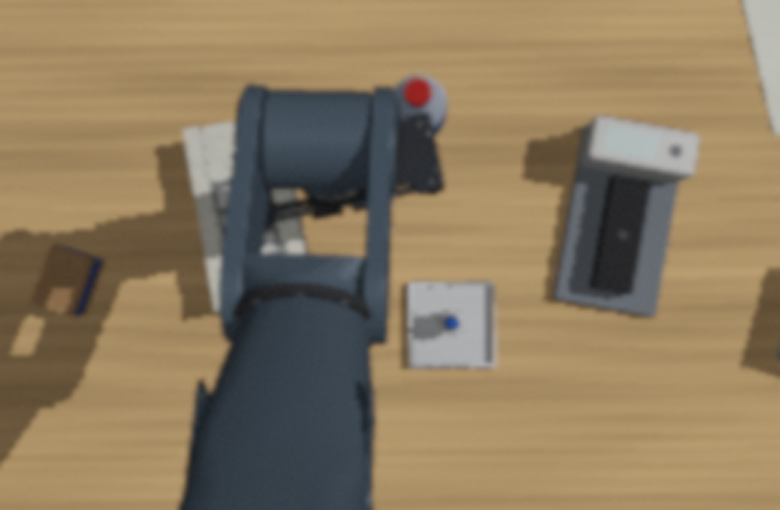

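The dropper is standing in the tray, with its cap at crop position (450,323). Next I go behind the carrier to push it.

```bash
python3 -m handwheel '[[-20,30,0,0],[-29,46,0,0],[-29,46,0,0],[0,0,20,0],[0,0,0,0],[0,0,0,0],[0,0,0,0],[0,0,0,0],[0,0,0,0],[0,0,0,0]]'
python3 - <<'E'
from h import *
c=cam("wrist"); im=r.camera("wrist"); cv2.imwrite("pics/w2.png",im)
for l in("carrier","riser_edge"):
  for d in r.tip_of("wrist",l)[:1]: print(l,d["at"],round(d["p"],2),ray(c,d["at"],.06))
E
```

```text
time: 13.45
ee_pos: [0.6499, 0.2202, 0.1618]
ee_rot: [0.0, -0.095, 0.995, 0.0]
contact_force: [1.2, -0.2, -0.9]
opening: 0.0004
grip_force: 0.0
carrier [329.8, 81.7] 0.86 [0.55743977 0.21021107 0.06      ]
```

View pics/w2.png

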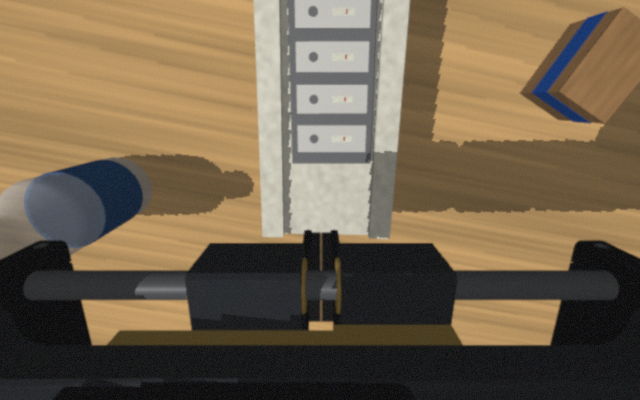

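The view shows the carrier's rear end at row 162 (columns 293–371), the gutter's rear end at row 236 and the closed fingers at column 321.

Run:
```python
from h import *
c=cam("wrist"); s=r.state(); q=s["ee_rot"]; R=Ro.from_quat([q[1],q[2],q[3],q[0]]).as_matrix()
for k,p,z in [("cl",(293,162),.066),("cr",(371,162),.066),("gl",(290,235),.06),("gr",(370,236),.06),("rim l",(262,237),.068),("rim r",(391,237),.068),("cl far",(294,28),.066),("cr far",(376,28),.066),("riml far",(253,0),.068),("rimr far",(411,0),.068)]:
  X=ray(c,p,z); print(k,X.round(4),(R.T@(X-s["ee_pos"])*1000).round(1))
```

```text
cl [0.6236 0.1933 0.066 ] [ 30.9 -21.8  95.4]
cr [0.6115 0.2555 0.066 ] [31.  41.5 95.4]
gl [0.6899 0.2014 0.06  ] [-35.7 -26.5 101.4]
gr [0.6773 0.2713 0.06  ] [-36.6  44.6 101.4]
rim l [0.6928 0.1781 0.068 ] [-34.2 -49.9  93.4]
rim r [0.6716 0.2874 0.068 ] [-34.1  61.5  93.4]
cl far [0.5266 0.1776 0.066 ] [129.1 -18.8  95.4]
cr far [0.5152 0.236  0.066 ] [129.2  40.7  95.4]
riml far [0.5149 0.1466 0.068 ] [146.5 -47.1  93.4]
rimr far [0.4937 0.2557 0.068 ] [146.6  64.1  93.4]
```

```bash
python3 -m handwheel '[[0,10,20,0.01],[0,0,30,0],[0,0,25,0],[0,0,13,0],[0,0,5,0],[0,0,3,0],[0,0,0,0],[0,0,0,0],[0,0,0,0],[0,0,0,0]]'
```

```text
time: 14.6
ee_pos: [0.6483, 0.2306, 0.0661]
ee_rot: [0.001, -0.09, 0.996, 0.0]
contact_force: [0.5, 0.5, 0.4]
opening: 0.0005
grip_force: 0.0
```

```bash
python3 -m handwheel '[[0,0,2,0],[0,0,1.3,0],[0,0,0,0],[4,0,0,0],[4,0,0,0],[4,0,0,0],[4,0,0,0],[4,0,0,0],[4,0,0,0],[4,0,0,0]]' && python3 -m handwheel '[[5,0,0,0],[5,0,0,0],[5,0,0,0],[5,0,0,0],[5,0,0,0],[4,0,0,0],[3,0,0,0],[0,0,0,0],[0,0,0,0],[0,0,0,0]]'
python3 - <<'E'
from h import *
c=cam("wrist"); im=r.camera("wrist"); cv2.imwrite("pics/w3.png",im)
E
```

```text
time: 15.6
ee_pos: [0.6201, 0.2254, 0.062]
ee_rot: [0.0, -0.091, 0.996, 0.0]
contact_force: [1.4, 0.4, -0.0]
opening: 0.0006
grip_force: 0.2
time: 16.6
ee_pos: [0.5888, 0.2197, 0.0619]
ee_rot: [-0.0, -0.09, 0.996, -0.0]
contact_force: [0.4, -0.3, 0.8]
opening: 0.0004
grip_force: 0.0
```

View pics/w3.png

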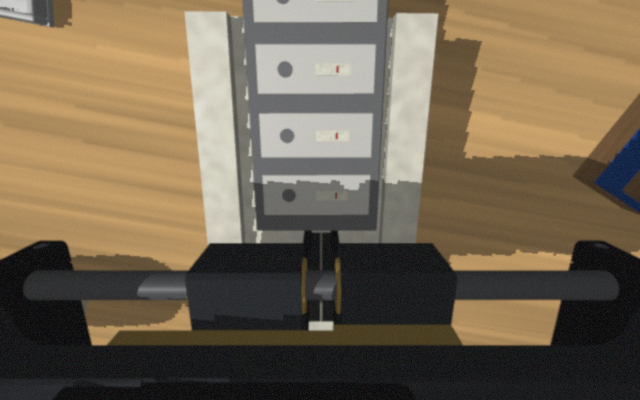

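The carrier is now overhanging. The riser's front edge is at row 13 and the carrier's rear end is at row 230, against the fingers.

Run:
```python
from h import *
c=cam("wrist"); s=r.state(); q=s["ee_rot"]; R=Ro.from_quat([q[1],q[2],q[3],q[0]]).as_matrix()
for k,p,z in [("cl",(255,230),.066),("cr",(377,230),.066),("rim fl",(186,12),.068),("rim fr",(437,14),.068)]:
  X=ray(c,p,z); print(k,X.round(4),(R.T@(X-s["ee_pos"])*1000).round(1))
```

```text
cl [0.5826 0.1838 0.066 ] [ 12.6 -34.1  -4.1]
cr [0.5709 0.2475 0.066 ] [12.6 30.6 -4.1]
rim fl [0.486 0.142 0.068] [115.1 -57.9  -6.1]
rim fr [0.467  0.2494 0.068 ] [114.5  51.1  -6.1]
```

```bash
python3 -m handwheel '[[3,0,0,0],[4,0,0,0],[4,0,0,0],[4,0,0,0],[3,0,0,0],[1,0,0,0],[0,0,0,0],[0,0,0,0],[-5,0,0,0],[-5,0,0,0]]' && python3 -m handwheel '[[0,0,-30,0],[0,0,-40,0],[0,0,-45,0],[30,0,-20,0],[50,0,0,0],[50,0,0,0],[20,0,0,0],[0,0,0,0],[0,0,0,0],[0,0,0,0]]' 1
python3 - <<'E'
from h import *
c=cam("wrist"); im=r.camera("wrist"); cv2.imwrite("pics/w4.png",im)
for l in("carrier","riser_edge"):
  for d in r.tip_of("wrist",l)[:1]: print(l,d["at"],round(d["p"],2),ray(c,d["at"],.06))
E
```

```text
time: 17.65
ee_pos: [0.5804, 0.2182, 0.062]
ee_rot: [0.0, -0.09, 0.996, 0.0]
contact_force: [-0.4, 0.9, -0.6]
opening: 0.0004
grip_force: 0.0
time: 18.65
ee_pos: [0.435, 0.1914, 0.1974]
ee_rot: [0.002, -0.09, 0.996, 0.0]
contact_force: [0.6, 0.3, 0.1]
opening: 0.0725
grip_force: 0.0
carrier [317.1, 243.6] 0.83 [0.49560995 0.19958404 0.06      ]
```

View pics/w4.png

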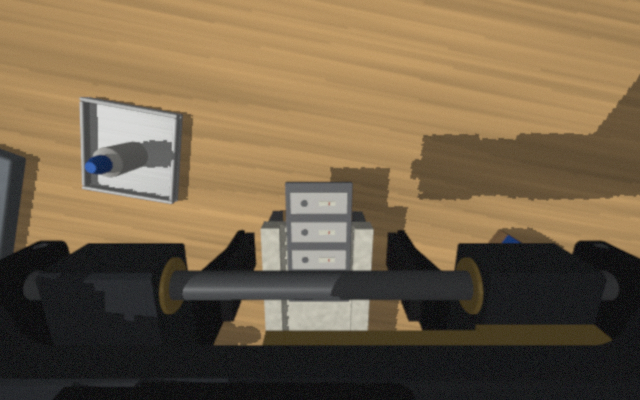

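The carrier's overhanging front end is at row 182 (columns 286–352), the riser's front edge is near row 224, and the dropper still stands in the tray.

Run:
```python
from h import *
c=cam("wrist"); s=r.state(); q=s["ee_rot"]; R=Ro.from_quat([q[1],q[2],q[3],q[0]]).as_matrix()
print(s["ee_pos"],s["opening"])
for k,p,z in [("cfl",(286,182),.066),("cfr",(352.5,182),.066),("c2l",(289,249),.066),("c2r",(350.5,249),.066),("rim fl",(262,224),.068),("rim fr",(374,223),.068)]:
  X=ray(c,p,z); print(k,X.round(4),(R.T@(X-s["ee_pos"])*1000).round(1))
```

```text
[0.43390583 0.19120276 0.19684223] 0.08289655942892689
cfl [0.4344 0.1589 0.066 ] [  5.4 -31.9 130.8]
cfr [0.4231 0.2204 0.066 ] [  5.5  30.6 130.8]
c2l [0.5021 0.1723 0.066 ] [-63.6 -30.9 130.9]
c2r [0.491  0.2328 0.066 ] [-63.5  30.6 130.9]
rim fl [0.4796 0.1425 0.068 ] [-36.  -56.2 128.9]
rim fr [0.4589 0.2491 0.068 ] [-34.9  52.5 128.9]
```

```bash
python3 -m handwheel '[[-9,0,30,0],[-9,0,40,0],[0,0,40,0],[0,0,25,0],[0,0,12,0],[0,0,6,0],[0,0,0,0],[0,0,0,0],[0,0,0,0],[0,0,0,0]]' 1 && python3 -m handwheel '[[0,0,0,0],[0,0,0,0],[0,0,0,0],[0,0,0,0],[0,0,0,0],[0,0,0,0],[0,0,0,0],[0,0,0,0],[0,0,0,0],[0,0,0,0]]' -1
```

```text
time: 19.8
ee_pos: [0.4508, 0.1944, 0.045]
ee_rot: [0.001, -0.091, 0.996, 0.0]
contact_force: [-0.6, -0.1, 0.2]
opening: 0.0872
grip_force: 0.0
time: 20.8
ee_pos: [0.45, 0.1943, 0.0439]
ee_rot: [-0.0, -0.091, 0.996, -0.0]
contact_force: [0.3, -0.5, 0.6]
opening: 0.0637
grip_force: 30.0
```

```bash
python3 -m handwheel '[[0,0,-4,0],[0,0,-8,0],[0,0,-14,0],[0,0,-22,0],[0,0,-28,0],[0,0,-32,0],[0,0,-32,0],[0,0,-28,0],[0,0,-20,0],[0,0,-12,0]]' && python3 -m handwheel '[[0,-6,0,0],[-3,-14,0,0],[-6,-24,0,0],[-8,-34,0,0],[-10,-40,0,0],[-10,-40,0,0],[-10,-38,0,0],[-8,-32,0,0],[-4,-24,0,0],[-3,-14,0,0]]' && python3 -m handwheel '[[0,-4,0,0],[0,0,0,0],[0,0,0,0],[0,0,0,0],[0,0,0,0],[0,0,0,0],[0,0,0,0],[0,0,0,0],[0,0,0,0],[0,0,0,0]]'
python3 - <<'E'
from h import *
c=cam("wrist"); im=r.camera("wrist"); side=r.camera("side"); np.save("w5pose.npy",np.r_[r.state()["ee_pos"],r.state()["ee_rot"]])
cv2.imwrite("pics/w5.png",im); cv2.imwrite("pics/s5.png",side)
cv2.imwrite("pics/both5.png",np.vstack([cv2.resize(im[:260],(800,325)),cv2.resize(side[60:270,200:600],(523,275)).__class__(0) if False else cv2.copyMakeBorder(cv2.resize(side[60:270,200:600],(523,275)),0,0,0,277,0)]))
for l,z in dict(reader=0,reader_bed=.055).items():
  for d in r.tip_of("wrist",l)[:1]: print(l,d["at"],round(d["p"],2),ray(c,d["at"],z))
E
```

```text
time: 21.8
ee_pos: [0.4506, 0.1945, 0.2465]
ee_rot: [0.002, -0.091, 0.996, 0.0]
contact_force: [0.7, 0.4, -0.5]
opening: 0.0632
grip_force: 30.0
time: 22.8
ee_pos: [0.5589, -0.0593, 0.2424]
ee_rot: [-0.001, -0.089, 0.996, 0.0]
contact_force: [0.5, 0.5, -1.8]
opening: 0.0635
grip_force: 30.0
time: 23.8
ee_pos: [0.5597, -0.0601, 0.2439]
ee_rot: [-0.0, -0.09, 0.996, 0.0]
contact_force: [0.6, -0.3, -0.8]
opening: 0.0633
grip_force: 30.0
reader [203.7, 133.5] 0.97 [ 0.54684887 -0.21007578  0.        ]
reader_bed [182.8, 142.0] 0.82 [ 0.55145469 -0.2132025   0.055     ]
```

View pics/both5.png

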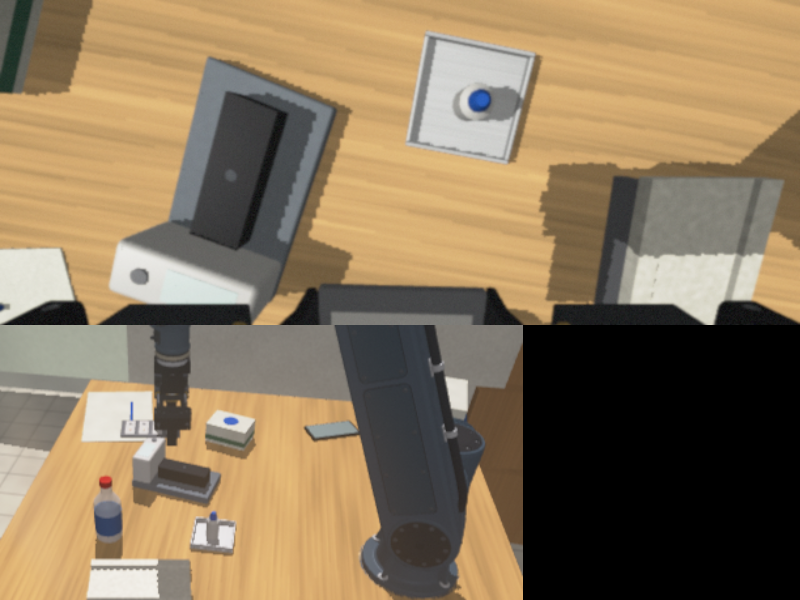

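The wrist half shows the reader bed (top centre near 230,175 in this view), the dropper upright in the tray, and the carrier's front end at the bottom centre. The side half shows the carrier held level. I'll zoom in on the bed.

Run:
```python
import cv2,numpy as np
im=cv2.imread("pics/w5.png")[40:230,85:285]
im=np.clip(255*(im/255.)**0.5,0,255).astype('uint8')
im=cv2.resize(im,None,fx=3.1,fy=3.1,interpolation=2)
for i in range(0,200,20): cv2.putText(im,str(85+i),(int(i*3.1),8),0,.35,(0,0,255)); cv2.putText(im,str(40+i),(0,int(i*3.1)+4),0,.35,(0,0,255))
cv2.imwrite("pics/w5c.png",im)
```

```text
(no output)
```

View pics/w5c.png

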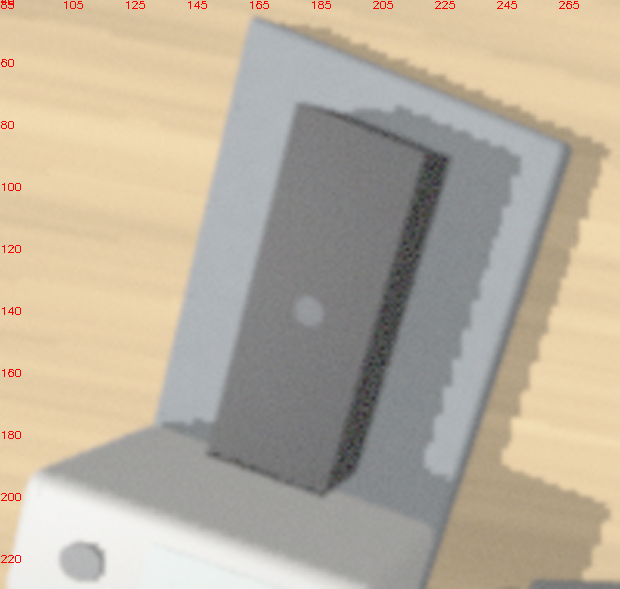

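The bed-top corners in full pixels are about (181,73), (222,88), (189,200) and (152,187), with the centre dot at (184,140).

Run:
```python
from h import *
from scipy.optimize import least_squares
c=cam("wrist"); s=r.state(); q=s["ee_rot"]; R=Ro.from_quat([q[1],q[2],q[3],q[0]]).as_matrix(); p0=np.array(s["ee_pos"])
pts=[(181.1,73.2),(222.1,88.4),(189.2,199.7),(151.8,186.8),(184.4,140.3),(166.6,44.8),(268.5,87.1)]
# reader frame: -x toward robot; image right = +y
loc=np.array([(-.065,-.022,.055),(-.065,.022,.055),(.065,.022,.055),(.065,-.022,.055),(0,0,.055),(-.085,-.06,.02),(-.085,.06,.02)])
def W(v): a=v[2]; return np.c_[v[0]+np.cos(a)*loc[:,0]-np.sin(a)*loc[:,1], v[1]+np.sin(a)*loc[:,0]+np.cos(a)*loc[:,1], loc[:,2]]
f=lambda v: np.concatenate([proj(c,X)-p for X,p in zip(W(v),pts)])
o=least_squares(f,[.55,-.215,-.2],loss="soft_l1"); v=o.x; print("reader",v, np.degrees(v[2])); print(f(v).round(1))
for z in (.004,0): pass
print("yaw tool", np.degrees(np.arctan2(R[1,1],R[0,1]))-90, p0)
for p in [(256,229),(390,229.6)]: print((R.T@(ray(c,p,p0[2]+.022)-p0)*1000).round(1))
# target TCP: carrier centre is 42.6 mm ahead (-tool x)
u=np.array([np.cos(v[2]),np.sin(v[2])]); t=v[:2]-.0426*u; print("TCP target",t)
turn=np.arctan2(R[1,1],R[0,1])-np.pi/2-v[2]; print("turn tool z",turn)
R2=R@Ro.from_euler('z',turn).as_matrix(); d=np.array([*(t-p0[:2]),0]); print("after turn axes",(R2.T@d*1000).round(1),"before",(R.T@d*1000).round(1))
```

```text
reader [ 0.54909897 -0.2106191  -0.19985979] -11.451122457314924
[ 0.1 -0.3  0.3  1.3 -0.   0.9 -0.4 -0.   1.  -0.  -1.1 -1.   0.  -0.3]
yaw tool 10.375632780310525 [ 0.55972491 -0.06016987  0.24393925]
[ 20.4 -29.7 -22. ]
[ 20.2  33.3 -22. ]
TCP target [ 0.50734695 -0.20216164]
turn tool z 0.38094874392348144
after turn axes [  23.1 -149.6   -0. ] before [  77.1 -130.2   -0. ]
```

```bash
python3 -m handwheel '[[0,0,0,0.05],[0,0,0,0.1],[0,0,0,0.1],[0,0,0,0.08],[2,-10,0,0.05],[4,-25,0,0],[5,-35,0,0],[5,-35,0,0],[4,-25,0,0],[4,-20,0,0]]' && python3 -m handwheel '[[0,0,6,0],[0,0,15,0],[0,0,25,0],[0,0,30,0],[0,0,30,0],[0,0,24,0],[0,0,12,0],[0,0,6,0],[0,0,0,0],[0,0,0,0]]'
python3 - <<'E'
from h import *
im=r.camera("wrist"); cv2.imwrite("pics/w6.png",im); side=r.camera("side"); cv2.imwrite("pics/s6.png",side)
a=cv2.resize(im[:250,160:480],None,fx=1.5,fy=1.5,interpolation=2)
b=cv2.resize(side[110:220,260:420],(320,220),interpolation=2); b=cv2.copyMakeBorder(b,0,375-220,0,0,0)
out=np.hstack([a,b]); out=np.clip(255*(out/255.)**.6,0,255).astype('uint8'); cv2.imwrite("pics/b6.png",out)
E
```

```text
time: 25.0
ee_pos: [0.5065, -0.2043, 0.244]
ee_rot: [0.0, 0.1, 0.995, -0.0]
contact_force: [0.8, 0.1, -0.4]
opening: 0.0629
grip_force: 30.0
time: 26.0
ee_pos: [0.5079, -0.2029, 0.0968]
ee_rot: [0.001, 0.099, 0.995, -0.0]
contact_force: [0.2, -0.1, -0.1]
opening: 0.0631
grip_force: 30.0
```

View pics/b6.png

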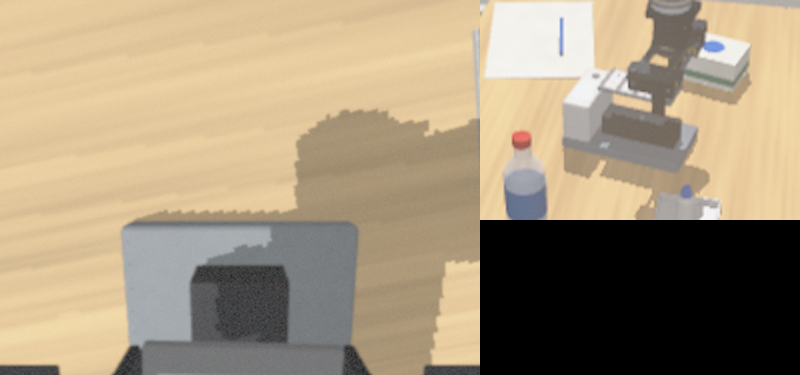

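Wrist crop: slab front corners at (123,226) and (357,226), bed front top edge at row 282 (columns 190–289), carrier front edge at row 342 (columns 143–346). All are parallel, and the side view shows the carrier level.

Run:
```python
from h import *
c=cam("wrist"); s=r.state(); q=s["ee_rot"]; R=Ro.from_quat([q[1],q[2],q[3],q[0]]).as_matrix(); p0=np.array(s["ee_pos"])
print(p0)
for k,p,z in [("slab l",(123,226),.02),("slab r",(357,226),.02),("bed l",(190,282),.055),("bed r",(289,282),.055),("bed l2",(190.5,340),.055),("bed r2",(288.5,340),.055),("bedfoot l",(197,266),.02),("bedfoot r",(285,266),.02),("car l",(142,342),p0[2]+.022),("car r",(347,342),p0[2]+.022)]:
  X=ray(c,(160+p[0]/1.5,p[1]/1.5),z); print(k,(R.T@(X-p0)*1000).round(1))
yaw=np.arctan2(R[1,1],R[0,1])-np.pi/2; print(yaw)
d=np.array([.5491,-.2106,p0[2]])-p0; print("bed centre by earlier fit",(R.T@d*1000).round(1))
```

```text
[ 0.50785178 -0.20302489  0.09710759]
slab l [ 43.  -58.2  77.1]
slab r [43.1 58.2 77. ]
bed l [ 23.5 -21.8  42.1]
bed r [23.6 21.6 42. ]
bed l2 [ -3.8 -22.4  42.1]
bed r2 [-3.8 22.2 42.1]
bedfoot l [ 22.6 -21.8  77.1]
bedfoot r [22.7 23.  77. ]
car l [ 21.1 -30.4 -22. ]
car r [ 21.2  33.7 -22.1]
-0.1987459838329526
bed centre by earlier fit [-41.9   0.7   0.1]
```

```bash
python3 -m handwheel '[[1.5,-1.2,5,0],[0,0,10,0],[0,0,13,0],[0,0,12,0],[0,0,8,0],[0,0,4,0],[0,0,2,0],[0,0,0,0],[0,0,0,0],[0,0,0,0]]' && python3 -m handwheel '[[0,0,0.6,0],[0,0,0.6,0],[0,0,0.6,0],[0,0,0.6,0],[0,0,0,0],[0,0,0,0],[0,0,0,0],[0,0,0,0],[0,0,0,0],[0,0,0,0]]'
```

```text
time: 27.1
ee_pos: [0.5057, -0.2037, 0.0424]
ee_rot: [0.0, 0.099, 0.995, -0.0]
contact_force: [-0.5, 0.7, -0.5]
opening: 0.0639
grip_force: 30.0
time: 28.1
ee_pos: [0.5054, -0.2035, 0.0396]
ee_rot: [0.0, 0.099, 0.995, -0.0]
contact_force: [-0.5, -0.6, -1.2]
opening: 0.0635
grip_force: 30.0
```

```bash
python3 -m handwheel '[[0,0,0.4,0],[0,0,0.4,0],[0,0,0.4,0],[0,0,0,0],[0,0,0,0],[0,0,0,0],[0,0,0,0],[0,0,0,0],[0,0,0,0],[0,0,0,0]]'
```

```text
time: 29.1
ee_pos: [0.5054, -0.2035, 0.039]
ee_rot: [0.0, 0.099, 0.995, -0.0]
contact_force: [-1.7, -0.4, 6.8]
opening: 0.0634
grip_force: 30.0
```

```bash
python3 -m handwheel '[[0,0,0,0],[0,0,0,0],[0,0,0,0],[0,0,0,0],[0,0,0,0],[0,0,0,0],[0,0,0,0],[0,0,0,0],[0,0,0,0],[0,0,0,0]]' 1 && python3 -m handwheel '[[0,0,-5,0],[0,0,-15,0],[0,0,-40,0],[0,0,-45,0],[0,0,-45,0],[0,45,-20,0],[0,50,0,0],[-10,35,0,0],[0,0,0,0],[0,0,0,0]]'
python3 - <<'E'
from h import *
im=r.camera("wrist"); cv2.imwrite("pics/w7.png",im); x=np.clip(255*(im[:260,40:300]/255.)**.5,0,255).astype('uint8')
cv2.imwrite("pics/w7c.png",cv2.resize(x,None,fx=2.3,fy=2.3,interpolation=2))
for l in("reader_bed","carrier"): print(l,r.tip_of("wrist",l)[:1])
E
```

```text
time: 30.1
ee_pos: [0.5053, -0.2035, 0.0383]
ee_rot: [-0.0, 0.099, 0.995, 0.0]
contact_force: [0.8, 0.4, -0.2]
opening: 0.087
grip_force: 0.0
time: 31.1
ee_pos: [0.5408, -0.0773, 0.2087]
ee_rot: [0.0, 0.098, 0.995, -0.0]
contact_force: [-0.1, -0.3, 0.5]
opening: 0.0868
grip_force: 0.0
reader_bed []
carrier [{'at': [192.7, 216.9], 'p': 0.94}]
```

View pics/w7c.png

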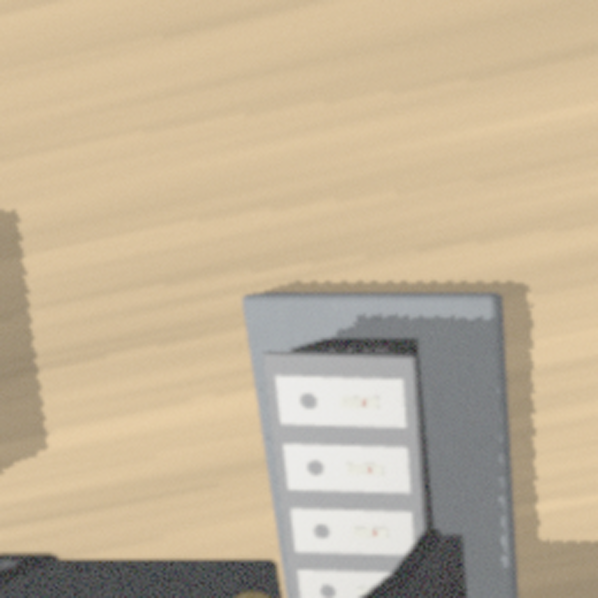

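The carrier sits on the bed, parallel to the slab: slab front corners at (246,297) and (499,295), carrier front corners at (264,352) and (415,354). I'll check how well it is centred.

Run:
```python
from h import *
c=cam("wrist"); s=r.state(); q=s["ee_rot"]; R=Ro.from_quat([q[1],q[2],q[3],q[0]]).as_matrix(); p0=np.array(s["ee_pos"])
for k,p,z in [("slab l",(246,297),.02),("slab r",(499,295),.02),("slab r2",(514,590),.02),("car l",(264,352),.061),("car r",(415,354),.061),("car l2",(289,590),.061),("car r2",(427,525),.061)]:
  X=ray(c,(40+p[0]/2.3,p[1]/2.3),z); print(k,(R.T@(X-p0)*1000).round(1))
c=cam("side"); print(r.state()["time"])
```

```text
slab l [  49.7 -185.8  188.3]
slab r [ 50.7 -67.7 188.3]
slab r2 [-100.9  -68.2  188.2]
car l [  30.3 -159.9  147.3]
car r [ 29.5 -96.4 147.3]
car l2 [ -80.1 -164.3  147.2]
car r2 [-47.7 -97.7 147.2]
31.25
```

```bash
python3 -m handwheel '[[-15,20,-35,0],[0,0,0,-0.1],[0,0,0,-0.1],[0,0,0,-0.1],[0,0,0,-0.08],[0,0,0,0],[0,0,0,0],[0,0,0,0],[0,0,0,0],[0,0,0,0]]'
python3 - <<'E'
from h import *
c=cam("wrist"); im=r.camera("wrist"); cv2.imwrite("pics/w8.png",im)
# rectify plane z=.061 into reader frame, 4 px/mm
v=[.5491,-.2106,-.19986]; a=v[2]; S=4; hx,hy=100,70
src=[];dst=[]
for x,y in[(-80,-50),(-80,50),(60,50),(60,-50)]:
    X=[v[0]+(np.cos(a)*x-np.sin(a)*y)/1e3, v[1]+(np.sin(a)*x+np.cos(a)*y)/1e3,.061]
    src.append(proj(c,X)); dst.append(((y+hy)*S,(x+hx)*S))
H=cv2.getPerspectiveTransform(np.float32(src),np.float32(dst))
w=cv2.warpPerspective(im,H,(2*hy*S,2*hx*S)); g=cv2.GaussianBlur(cv2.cvtColor(w,cv2.COLOR_BGR2GRAY),(0,0),3)
cv2.imwrite("pics/w8r.png",w)
print("grey col profile x=0 row", g[hx*S-20,::16].tolist())
b=(g>150).astype("uint8")
n,l,st,ce=cv2.connectedComponentsWithStats(b)
P=[]
for i in range(1,n):
    if 4000<st[i,4]<30000:
        cnt=cv2.findContours((l==i).astype("uint8"),0,2)[0][0]; rc=cv2.minAreaRect(cnt)
        print("cassette x,y mm",round(rc[0][1]/S-hx,1),round(rc[0][0]/S-hy,1),"size",np.round(np.array(rc[1])/S,1),"ang",round(rc[2],2)); P.append((rc[0][1]/S-hx,rc[0][0]/S-hy))
P=np.array(P)
if len(P)>1: print("yaw rel from line",np.degrees(np.polyfit(P[:,0],P[:,1],1)[0]),P.mean(0))
E
```

```text
time: 32.25
ee_pos: [0.5594, -0.0615, 0.2433]
ee_rot: [-0.0, -0.09, 0.996, 0.0]
contact_force: [-0.3, -0.8, 0.3]
opening: 0.0871
grip_force: 0.0
grey col profile x=0 row [139, 137, 139, 141, 143, 145, 146, 142, 109, 111, 151, 204, 204, 204, 205, 204, 203, 204, 204, 203, 203, 202, 201, 199, 123, 69, 62, 63, 63, 62, 62, 63, 63, 70, 59]
cassette x,y mm -43.4 -1.6 size [55.1 22.2] ang 1.52
cassette x,y mm -28.2 -55.6 size [33.5 28.8] ang 90.0
cassette x,y mm -13.4 -2.4 size [55.  22.2] ang 1.22
cassette x,y mm 16.6 -3.1 size [55.1 22.3] ang 1.25
cassette x,y mm 22.7 -55.2 size [16.4 31.4] ang 75.96
cassette x,y mm 46.7 -3.8 size [54.9 22.2] ang 1.27
cassette x,y mm 96.1 -10.8 size [118.5   7.2] ang -0.0
yaw rel from line 4.148664589612583 [ 13.86013467 -18.93540532]
```

Measured against the bed, the carrier is about 1.3° skewed and 2–3 mm off to the side. I'll regrip it and correct that.

```bash
python3 -m handwheel '[[0,0,0,0.1],[0,0,0,0.1],[0,0,0,0.1],[0,0,0,0.08],[6,-35,0,0],[7,-45,0,0],[7,-45,0,0],[5,-25,0,0],[0,0,0,0],[0,0,0,0]]' && python3 -m handwheel '[[0,0,40,0],[0,0,45,0],[0,0,45,0],[0,0,35,0],[0,0,20,0],[0,0,12,0],[0,0,6,0],[0,0,0,0],[0,0,0,0],[0,0,0,0]]' && python3 -m handwheel '[[0,0,0,0],[0,0,0,0],[0,0,0,0],[0,0,0,0],[0,0,0,0],[0,0,0,0],[0,0,0,0],[0,0,0,0],[0,0,0,0],[0,0,0,0]]' -1; python3 -c "
from h import *
s=r.state(); q=s['ee_rot']; R=Ro.from_quat([q[1],q[2],q[3],q[0]]).as_matrix(); print(s['ee_pos'],s['opening'],np.arctan2(R[1,1],R[0,1])-np.pi/2)"
```

```text
time: 33.3
ee_pos: [0.5052, -0.2036, 0.2433]
ee_rot: [0.0, 0.1, 0.995, 0.0]
contact_force: [0.3, -0.1, 0.1]
opening: 0.087
grip_force: 0.0
time: 34.3
ee_pos: [0.5062, -0.2039, 0.0416]
ee_rot: [0.001, 0.099, 0.995, -0.001]
contact_force: [0.1, -0.2, 0.5]
opening: 0.0872
grip_force: 0.0
time: 35.3
ee_pos: [0.5054, -0.2036, 0.0405]
ee_rot: [0.0, 0.099, 0.995, -0.0]
contact_force: [-1.7, -1.4, 3.6]
opening: 0.0631
grip_force: 29.9
[ 0.50536584 -0.20356321  0.04052798] 0.06306362750752763 -0.19873645314290989
```

```bash
python3 -m handwheel '[[0,0,-1.5,0],[0,0,-1.5,0],[0.5,0.8,0,-0.011],[0.5,0.8,0,-0.011],[0,0,0,0],[0,0,1,0],[0,0,1,0],[0,0,1,0],[0,0,0,0],[0,0,0,0]]' && python3 -m handwheel '[[0,0,0,0],[0,0,0,0],[0,0,0,0],[0,0,0,0],[0,0,0,0],[0,0,0,0],[0,0,0,0],[0,0,0,0],[0,0,-5,0],[0,0,-15,0]]' 1 && python3 -m handwheel '[[0,0,-40,0],[0,0,-45,0],[0,0,-45,0],[0,0,-45,0],[-5,45,-8,0],[-8,48,0,-0.08],[-6,44,0,-0.1],[0,15,0,-0.1],[0,0,0,-0.08],[0,0,0,0]]'
python3 - <<'E'
from h import *
import time
c=cam("wrist"); im=r.camera("wrist"); cv2.imwrite("pics/w9.png",im)
v=[.5491,-.2106,-.19986]; a=v[2]; S=4; hx,hy=100,70
src=[];dst=[]
for x,y in[(-80,-50),(-80,50),(60,50),(60,-50)]:
    X=[v[0]+(np.cos(a)*x-np.sin(a)*y)/1e3, v[1]+(np.sin(a)*x+np.cos(a)*y)/1e3,.061]
    src.append(proj(c,X)); dst.append(((y+hy)*S,(x+hx)*S))
w=cv2.warpPerspective(im,cv2.getPerspectiveTransform(np.float32(src),np.float32(dst)),(2*hy*S,2*hx*S)); g=cv2.GaussianBlur(cv2.cvtColor(w,cv2.COLOR_BGR2GRAY),(0,0),3)
n,l,st,ce=cv2.connectedComponentsWithStats((g>150).astype("uint8"))
for i in range(1,n):
    if 4000<st[i,4]<30000:
        rc=cv2.minAreaRect(cv2.findContours((l==i).astype("uint8"),0,2)[0][0])
        print("x,y",round(rc[0][1]/S-hx,1),round(rc[0][0]/S-hy,1),np.round(np.array(rc[1])/S,1),round(rc[2],2))
E
```

```text
time: 36.3
ee_pos: [0.5047, -0.2017, 0.0405]
ee_rot: [0.0, 0.088, 0.996, -0.0]
contact_force: [-0.6, 1.7, 2.1]
opening: 0.0635
grip_force: 29.9
time: 37.3
ee_pos: [0.5037, -0.2012, 0.0597]
ee_rot: [-0.001, 0.088, 0.996, 0.001]
contact_force: [0.6, 1.2, 0.3]
opening: 0.0872
grip_force: 0.0
time: 38.3
ee_pos: [0.5438, -0.0533, 0.2437]
ee_rot: [0.0, -0.092, 0.996, -0.0]
contact_force: [0.8, 0.2, -0.2]
opening: 0.0872
grip_force: 0.0
x,y -44.5 0.0 [22. 55.] 90.0
x,y -30.5 -55.5 [29. 34.] 0.0
x,y -14.4 0.0 [22.2 55. ] 90.0
x,y 15.5 -0.1 [22.  54.8] 90.0
x,y 20.3 -54.9 [16.8 31.9] 75.26
x,y 45.8 -0.1 [22.  54.8] 90.0
x,y 97.0 -11.1 [  5.5 117.8] 90.0
```

The carrier is now centred to within 1 mm and square, and the arm is clear of everything.

```bash
python3 -c "
from rig import r
print(r.job_done())"
```

```text
the job is handed in; nothing more can be done
None
```

I handed the job in at about 38 s: the dropper bottle is upright in the tray, and the carrier is released flat on the reader bed, measured square and centred to about 1 mm after one regrip; the arm never went to the gel bottle, lancet box or glove box.

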